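# Turn a spanner end for end in a spring clip and hang it up

## Robot

A 6-joint arm with a two-finger parallel gripper is mounted at the origin on the work surface. World frame = base frame: x ahead of the robot, y to its left, z up, the work surface at z = 0. Lengths are in m, angles in rad, forces in N, time in s.
With the tool pointing down it reaches from about 0.3 to 0.95 m from the base axis. Payload 3.1 kg.
Tool frame: the origin (TCP) lies at the very end of the fingers, on their centre line; the grasp point (between the pads) lies 19 mm behind it; z points along the fingers, y is the direction in which the jaws open and shut (so a half turn about z gives the same grasp; the last joint's range is limited). The gripper opens to 85 mm and grips with 20 to 120 N. Pads are 22 mm wide; open, the fingers measure 114 mm over their backs; the gripper's body (76 mm by 85 mm) begins 54 mm behind the grasp point. The pads swing forward as they close: fully open they stand 13 mm farther back than shut.
Start: joints at [1.113, 0.308, 1.634, -0, 1.2, -0.07], TCP at [0.236, 0.579, 0.204] pointing down, gripper open.
Joint ranges: [-3.06, 3.06], [-0.79, 1.96], [0.05, 2.63], [-1.19, 4.34], [0.05, 2.64], [-2.94, 2.94]. Speed limits (rad/s): [2.79, 2.79, 3.14, 3.14, 3.14, 3.14].

## Interface

Orientations are given as a 3x3 rotation matrix whose columns are the frame's x, y, z axes.
In Python, from bench import env, imaging, order gives the robot as it stands.
- The arm moves only by the tool arm_command, never from a script. Its argument "rows" is text: rows parted by semicolons, each of 7 numbers parted by spaces: the turn, a rotation vector about the tool's x, y, z scaled (see below), then the shift along the tool's x, y, z scaled (see below), then the closure, from -1 (fully open) to 1 (shut). In form: wx wy wz dx dy dz claw; .... A call has 1 to 20 rows; each row is the pose to reach, as a shift and turn from the pose commanded when the call began, along the tool's axes at that moment; what a row does not reach only later rows make up. The controller multiplies each number of a shift by 0.5 m and each number of a turn by 90 degrees. A row lasts 1/10 s, in which the tool goes at most 50 mm and 8.59 degrees, less where a joint would pass 70% of its speed; a pose out of reach is approached as far as the arm can. A call with a number of a shift or a turn outside -1 to 1 is refused whole. A call with a gripper value outside its range is refused whole. The fingers move at their own pace and stop on an object; the grip force is fixed at half the most. Time passes only in rows, so rows that repeat a pose let the fingers close. It gives the time, the measured TCP pose, the force and the opening at its end, in the units of the state.
- env.state(): the state, without advancing time (a new reading comes with each control period).
- imaging.snapshot(name): name is "side" or "top"; returns a dict with "image" (400x640x3 uint8, red, green, blue), "depth" (400x640 float32, m along the optical axis (not along the pixel's ray), 0 where there is no reading), "camera_matrix" (3x3 intrinsics, pixels), "distortion" ([k1, k2, p1, p2, k3] as OpenCV has them; the pictures are not rectified), "position" and "rotation" of the camera in the world. Camera axes: x right, y up, looking along -z (the intrinsics and any distortion apply to the point x, -y, -z); pixel columns grow to the right and rows downward; lengths in m; the calibration is good to about 2 mm. A picture is of the moment at which its call begins.
- order.close_job(): hands the job in, once; it reports no verdict.
The state is a dict: "clock": time; "qpos": joint angles; "joint_vel": joint speeds; "tau": joint torques, N m; "position": TCP position; "eef_rot": TCP orientation; "ft_force": force on the tool from outside, world axes, zero at the start; "wrist_torque": the same for the moment, N m; "gripper_width": finger opening in m.
Only numpy, scipy, OpenCV 4.12 (cv2) and the standard library are available. Lean on these libraries where they do the work, as an engineer would, in place of code of your own. Each camera call takes 0.05 s, during which the arm holds its last target. There are 200 camera calls.

## Task

Put the red spanner away on the peg of the slanted yellow tool board. Only its ring end sticks out of the wooden block, so lift it out by that end, press its shank fully down into the spring clip and let go; then take it by its open-jaw end, lift it out of the clip and hang it by its ring on the peg, so that it is left hanging at rest, jaw end down, against the board. Leave the blue spanner in its slot, and do not shove the hex nut, the try square or the oil bottle about or knock the bottle over.

Things in the scene. Friction and masses are not known exactly. Their poses are not given: they have to be found in the camera images.
- spanner: Red flat spanner on edge, 10 mm thick, 198 mm long, 0.15-0.31 kg, bare steel jaws. Origin mid-shank; x along the shank to the ring, y through the thickness (hole axis), z across its 18 mm width, up at the start. Shank x = -65 to +65 mm. Ring centre x = +80, outside 40, hole 26 diameter. Jaw head x = -62 to -98, 36 high, open at -x. At the start it lies in a slot of the block, ring outside.
- spanner_eye (a point): Centre of the hole in the red spanner's ring, at x = +80 mm in the spanner's frame; same axes as the spanner.
- spanner_grip (a point): Centre of the grip place at the open-jaw end of the red spanner, at x = -65 mm in the spanner's frame; flat there, 10 mm thick.
- blue_spanner: Blue spanner of the same shape and frame, in the other slot of the block, its centreline 70 mm beside the red one. To be left alone.
- block: Fixed dark wooden block, 68 mm high, 120 wide (y), x = -110 to +50 mm; origin on the table. Two slots 14 mm wide, open at the top and the +x end, run along x at y = +35 and -35; which spanner is in which varies. A spanner's origin is at x = 0, z = 50: shank and jaw are below the block's top, the ring is beyond its +x end, 30 mm clear of the table. It lifts straight up.
- clip: Fixed spring clip, yellow foot 80 x 90 mm; origin on the table. Its slot runs along x and opens upward between two sprung steel leaves 30 mm long in x. They flare to a mouth about 28 mm wide at 107 mm height; beads at 83 mm height, about 6 mm apart when empty, snap over the shank and hold it on edge. Pressing in or pulling straight up takes about 3 to 8 N. The spanner may point either way.
- clip_seat (a point): Where the centreline of a fully pressed-in shank lies in the clip: 69 mm above the table, in the middle of the clip; axes as the clip. The shank then rests on the stop at 60 mm height.
- stand: Fixed tool stand: dark foot 120 x 140 mm, grey post 30 mm square behind a yellow board, 230 high, 8 thick, leaning back 15 degrees, flat from x = -25 to +95 mm of the stand and bent back 25 degrees from x = -25 to -75; its face looks to the stand's +y and up. Origin on the table. One peg stands square out of the board's face. Board and hung tool touch nothing below 65 mm height.
- peg: Round steel peg, 10 mm in diameter. Origin on its axis, 25 mm out from the board's face, 262 mm above the table; y runs out along the peg (15 degrees above level) to its free end at y = +40 mm; z lies along the board, upward; the board's face is at y = -25, z = -190 to +40. A hung ring has its centre 8 mm below the axis; let go, the spanner swings down and rests on the board in 2 s.
- nut: Loose dark steel hex nut, 36 mm across, 14 mm high, on the bench; origin at its underside. Leave it alone.
- oil: Loose yellow oil bottle, 56 mm in diameter, 150 mm high, origin at the centre of its underside, z up. Leave it standing.
- square: Loose try square, wooden stock 120 x 18 x 14 mm and steel blade 150 mm long, lying on the bench; origin under the stock's middle. Leave it alone.
Things that resemble listed ones, but are neither listed nor needed, are in the scene too. Several things have the shape of the spanner; the one meant has the colours described above.

How it is judged:
On the way, in this order (a step that is already met when the one before it is completed fails the run):
1. the red spanner's shank is pressed fully down into the spring clip and let go (z of spanner in the frame of clip_seat between -0.004 and 0.004 m and y of spanner in the frame of clip_seat between -0.005 and 0.005 m and x of spanner in the frame of clip_seat between -0.055 and 0.055 m and angle between the x axis of spanner and the x axis of clip, either way round below 0.15 rad and contact force between the fingers and spanner below 0.1 N), for 0.2 s.
2. the red spanner is lifted out of the clip, held by its open-jaw end (z of spanner in the frame of clip_seat above 0.03 m and x of the grasp point in the frame of spanner below -0.025 m and contact force between the fingers and spanner above 1 N), for 0.2 s.
At the end, for the whole second after the job is handed in: The red spanner hangs by its ring on the peg (ring centre within the peg's length, the peg through the hole), jaw end down with its shank within 0.55 rad of vertical (the board's slant is 0.26), at rest; the blue spanner is within 15 mm of where it was (y of spanner_eye in the frame of peg between -0.024 and 0.04 m and x of spanner_eye in the frame of peg between -0.013 and 0.013 m and z of spanner_eye in the frame of peg between -0.016 and 0.004 m and angle between spanner's own x axis and vertical below 0.55 rad and contact force between spanner and peg above 0.5 N and linear speed of spanner below 0.05 m/s and angular speed of spanner below 0.4 rad/s and distance of blue_spanner from where it was at the start of the episode below 0.015 m); the robot touches nothing.
It fails at once if the blue spanner is pulled from its slot (distance of blue_spanner from where it was at the start of the episode above 0.03 m).
It fails at once if the nut, the oil bottle or the try square is shoved more than 40 mm or the bottle is knocked over (distance of any of nut, oil, square from where it was at the start of the episode above 0.04 m or angle between oil's own z axis and vertical above 0.6 rad).
It also fails if it takes over 61 s, if anything falls off the work surface, if the arm or the gripper's body presses on something with over 40 N, if the wrist force passes 120 N, or if a joint passes its speed limit or range.

## Working session

There is one attempt and no reset: what is moved stays moved. The work goes in short steps, Python scripts to look and compute and a tool call to move; the robot and the scene stay as the last step left them, time stands still between calls to the robot, and variables do not carry over. Pictures are saved under pics/ and viewed, about 8 in all and at most 12, crops included, and the job is handed in when it is done.

Besides the shell and the picture viewer there is one more tool, called after ">>>" as a command line: name --argument value ..., lists and objects as JSON in quotes. arm_command: Moves the arm, as the interface text tells. Shifts and turns lie within -1 to 1; 1 stands for 0.5 m of shift or 90 degrees of turn. Its arguments: {"type":"object","properties":{"rows":{"type":"string"}},"required":["rows"]}

```bash
ls; mkdir -p pics
cat > h.py <<'E'
import numpy as np, cv2, pickle
def snap(name):
    from bench import imaging
    s=imaging.snapshot(name); pickle.dump(s,open(name+'.pkl','wb')); return s
def load(name): return pickle.load(open(name+'.pkl','rb'))
def ray(s,u,v):
    p=cv2.undistortPoints(np.array([[[u,v]]],float),np.array(s['camera_matrix']),np.array(s['distortion'],float))[0,0]
    return np.array(s['rotation'])@np.array([p[0],-p[1],-1.0])
def at_depth(s,u,v,d=None):
    if d is None: d=float(s['depth'][int(v),int(u)])
    return np.array(s['position'])+d*ray(s,u,v)
def at_z(s,u,v,z):
    r=ray(s,u,v); c=np.array(s['position']); return c+(z-c[2])/r[2]*r
def cloud(s):
    K=np.array(s['camera_matrix']); v,u=np.mgrid[0:400,0:640]
    p=cv2.undistortPoints(np.stack([u.ravel(),v.ravel()],1).astype(float)[:,None],K,np.array(s['distortion'],float))[:,0]
    d=s['depth'].ravel()[:,None]
    P=np.c_[p[:,0],-p[:,1],-np.ones(len(p))]*d
    return (np.array(s['position'])+P@np.array(s['rotation']).T).reshape(400,640,3)
def proj(s,P):
    q=np.array(s['rotation']).T@(np.array(P)-np.array(s['position']))
    q=np.array([q[0],-q[1],-q[2]])
    return cv2.projectPoints(q[None,None],np.zeros(3),np.zeros(3),np.array(s['camera_matrix']),np.array(s['distortion'],float))[0].ravel()
E
python3 - <<'E'
from h import *
from bench import env
for n in ('top','side'):
    s=snap(n); cv2.imwrite(f'pics/{n}0.png',s['image'][:,:,::-1]); print(n,s['position'],s['rotation'],s['camera_matrix'],s['distortion'])
print(env.state())
E
```

```text
pics
top [ 0.41882061 -0.01017314  1.07886368] [[-0.02214965  0.99452781 -0.10209711]
 [-0.99974078 -0.0214953   0.00750489]
 [ 0.00526921  0.10223687  0.99474613]] [[404.79543577   0.         321.03106892]
 [  0.         404.79543577 197.10280482]
 [  0.           0.           1.        ]] [0.00737747 0.         0.         0.         0.        ]
side [ 0.23356741 -0.67376598  0.853327  ] [[ 0.9153488   0.27709154 -0.29215895]
 [-0.40261863  0.61919728 -0.67416093]
 [-0.00590027  0.73472104  0.67834371]] [[384.25705549   0.         315.0366218 ]
 [  0.         384.25705549 197.6696239 ]
 [  0.           0.           1.        ]] [-0.08329653  0.          0.          0.          0.        ]
{'clock': 0.1, 'qpos': array([ 1.11326746e+00,  3.08954894e-01,  1.63505537e+00,  1.13409486e-05,
        1.19971164e+00, -6.97178054e-02]), 'joint_vel': array([ 8.60870756e-04, -1.10626357e-03, -2.99359255e-03,  1.27161307e-03,
        2.64489938e-06, -1.62766214e-03]), 'tau': array([-6.28081325e-04, -4.16402614e+01, -2.77646488e+01, -6.72063877e-06,
        3.96615505e-03, -1.61375732e-05]), 'position': array([0.23602638, 0.57784737, 0.20254082]), 'eef_rot': array([[-9.25737419e-01,  3.78165742e-01, -9.50036883e-04],
       [ 3.78166902e-01,  9.25735472e-01, -1.90557311e-03],
       [ 1.58860374e-04, -2.12333284e-03, -9.99997733e-01]]), 'ft_force': array([ 0.06666466, -0.13308725, -0.18905006]), 'wrist_torque': array([-0.00411427, -0.01541667, -0.04798377]), 'gripper_width': 0.08557547032557758}
```

View pics/top0.png

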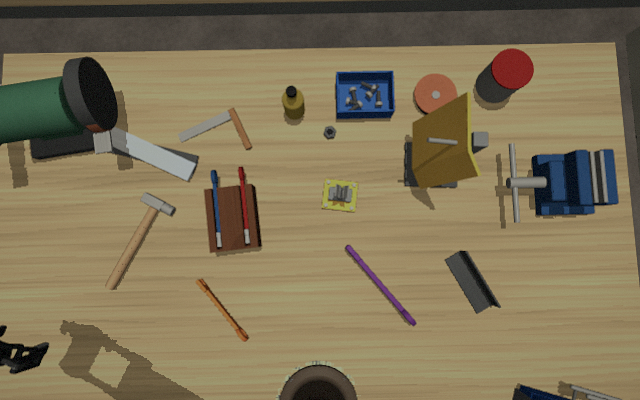

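View pics/side0.png

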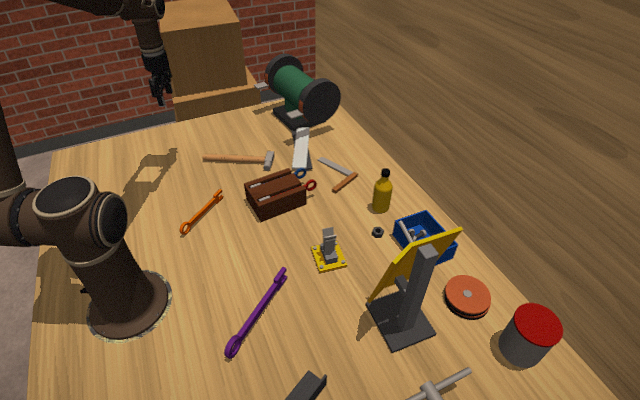

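The top view shows the red ring at about (241,170), its jaw at (247,242), the clip at (340,195) and the peg from (430,140) to (457,142). Next I'll measure with enlarged crops and depth.

Run:
```python
from h import *
s=load('top'); im=s['image'][:,:,::-1]
a=cv2.resize(im[155:255,190:370],None,fx=4.4,fy=4.4,interpolation=cv2.INTER_CUBIC)
b=cv2.resize(im[80:200,395:500],None,fx=4.4,fy=4.4,interpolation=cv2.INTER_CUBIC)
cv2.imwrite('pics/a.png',a); cv2.imwrite('pics/b.png',b)
C=cloud(s); hsv=cv2.cvtColor(s['image'],cv2.COLOR_RGB2HSV)
S=load('side'); CS=cloud(S); hs=cv2.cvtColor(S['image'],cv2.COLOR_RGB2HSV)
def red(h): return ((h[...,0]<6)|(h[...,0]>174))&(h[...,1]>170)&(h[...,2]>60)
m=red(hsv); m[:, :225]=0; m[:,265:]=0; m[:160]=0; m[255:]=0
P=C[m]; print('red top',len(P)); P=P[(P[:,2]>.02)]
for q in (P[:,0].min(),P[:,0].max()):
    k=abs(P[:,0]-q)<.02; print(q,P[k].mean(0),np.median(P[k],0))
# yellow board face from top
m=(abs(hsv[...,0].astype(int)-25)<6)&(hsv[...,1]>150); m[:,:408]=0; m[:, 485:]=0; m[:85]=0; m[195:]=0
P=C[m]; P=P[P[:,2]>.08]; print('board',len(P),P.min(0),P.max(0))
# RANSAC plane
best=0;rng=np.random.default_rng(0)
Q=P.copy()
for j in range(2):
    best=0
    for i in range(400):
        t=Q[rng.choice(len(Q),3,False)]; n=np.cross(t[1]-t[0],t[2]-t[0]); l=np.linalg.norm(n)
        if l<1e-6: continue
        n/=l; k=abs((Q-t[0])@n)<.003
        if k.sum()>best: best=k.sum();kk=k
    c=Q[kk].mean(0); n=np.linalg.svd(Q[kk]-c,full_matrices=False)[2][2]; n*=np.sign(n[2])
    print('plane',best,c,n,'elev',np.degrees(np.arcsin(n[2])),'az',np.degrees(np.arctan2(n[1],n[0])),Q[kk].min(0),Q[kk].max(0)); Q=Q[~kk]
# clip foot corners
for uv in ((325,180),(358,182),(355,211),(322,208)): print(uv,at_depth(s,*uv))
# clip points above 0.06
sub=C[170:220,315:365].reshape(-1,3); k=sub[:,2]>.06; print('leaf pts',k.sum(),sub[k].mean(0),sub[k].min(0),sub[k].max(0))
```

```text
red top 253
0.4188206063738948 [ 0.41882061 -0.01017314  1.07886368] [ 0.41882061 -0.01017314  1.07886368]
0.6054699653507563 [0.59485986 0.18462273 0.06232926] [0.59332973 0.18455444 0.06708146]
board 3641 [ 0.41882061 -0.32635797  0.08019014] [ 0.70822603 -0.01017314  1.07886368]
plane 2642 [ 0.64063889 -0.28543355  0.19887926] [0.037802   0.9658545  0.25631247] elev 14.851369295246755 az 87.75867867236599 [ 0.57060735 -0.31368733  0.08019014] [ 0.70822603 -0.25107783  0.296314  ]
plane 948 [ 0.55722554 -0.29466898  0.19730544] [-0.37242061  0.89811169  0.23387665] elev 13.525414245707685 az 112.52235322995479 [ 0.53731762 -0.32635797  0.08035782] [ 0.59443504 -0.25597422  0.29505448]
(325, 180) [ 0.57401617 -0.02981832  0.01073823]
(358, 182) [ 0.56890268 -0.11914731 -0.00476266]
(355, 211) [ 0.48969178 -0.1073776   0.00897875]
(322, 208) [ 0.49959008 -0.0201731   0.00851682]
leaf pts 164 [ 0.52760646 -0.06642298  0.13604957] [ 0.41882061 -0.08595239  0.06003175] [ 0.54994274 -0.01017314  1.07886368]
```

View pics/a.png

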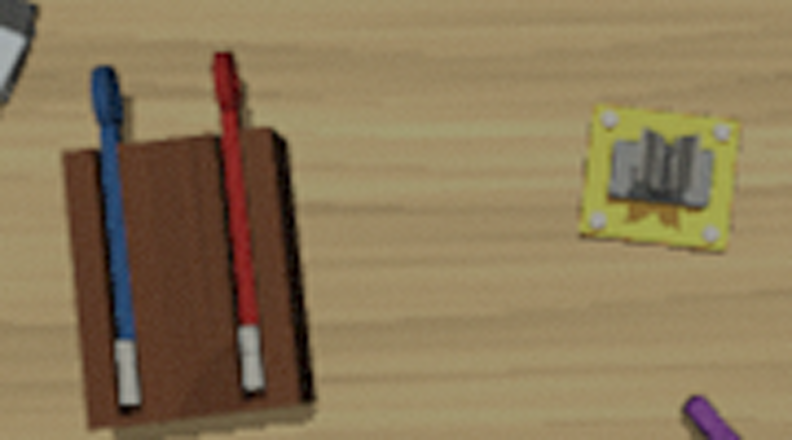

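View pics/b.png

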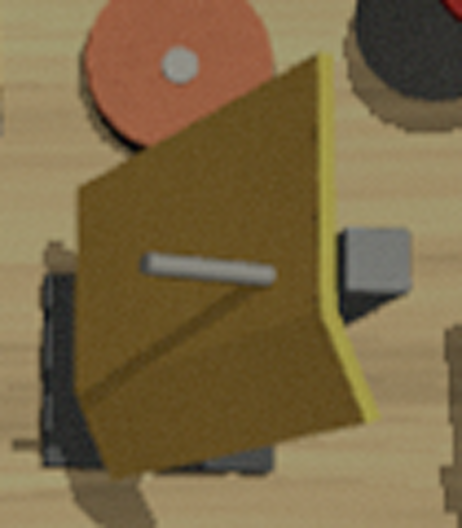

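```bash
cat >> h.py <<'E'
def A(x,y): return (190+(x+.5)/4.4-.5,155+(y+.5)/4.4-.5)
def B(x,y): return (395+(x+.5)/4.4-.5,80+(y+.5)/4.4-.5)
E
python3 - <<'E'
from h import *
s=load('top')
az=lambda d: np.degrees(np.arctan2(d[1],d[0]))
r1=at_z(s,*A(232,135),.059); r2=at_z(s,*A(247,320),.059); rt=at_z(s,*A(223,56),.062);rm=at_z(s,*A(225,82),.070); jt=at_z(s,*A(252,388),.066)
print('red',r1,r2,rt,rm,jt,'az',az(r1-r2),az(rt-jt),'len',np.linalg.norm(rt-jt))
b=[at_z(s,*A(*p),.068) for p in ((64,152),(272,130),(305,402),(90,430))]; print('block',b,az(b[1]-b[2]),az(b[0]-b[3]))
f=[at_z(s,*A(*p),.010) for p in ((598,105),(740,121),(725,251),(580,236))]; print('foot',np.round(f,4),az(f[0]-f[3]),az(f[1]-f[2]),az(f[0]-f[1])-90,az(f[3]-f[2])-90,'ctr',np.mean(f,0))
print([np.linalg.norm(f[i]-f[i-1]) for i in range(4)])
for p in ((652,135),(650,190),(692,140),(682,200)): u=A(*p); print(p,at_depth(s,*u),at_z(s,*u,.107))
t=at_depth(s,*B(152,264)); q=at_depth(s,*B(262,273)); print('peg',t,q,az(t-q)); 
t=at_z(s,*B(150,264),.2724+.003); q=at_z(s,*B(270,274),.2555+.004); print('pegz',t,q,az(t-q),np.linalg.norm(t-q))
n=np.array([.0378,.9659,.2563]); c=np.array([.6406,-.2854,.1989])
# board top edge & peg check
for p in (t,q): print('dist from board',(p-c)@n)
E
```

```text
red [0.5579157  0.18106107 0.059     ] [0.45129223 0.17275717 0.059     ] [0.6036249  0.18557383 0.062     ] [0.58707851 0.18292163 0.07      ] [0.41271717 0.16879579 0.066     ] az 4.453244667639467 5.022569949760394 len 0.1916853346050079
block [array([0.54895062, 0.27505064, 0.068     ]), array([0.55908321, 0.15653601, 0.068     ]), array([0.40422761, 0.13867986, 0.068     ]), array([0.3913464 , 0.25930914, 0.068     ])] 6.577636160621539 5.70378282180897
foot [[ 0.5782 -0.0313  0.01  ]
 [ 0.5666 -0.1171  0.01  ]
 [ 0.4879 -0.1056  0.01  ]
 [ 0.4988 -0.0186  0.01  ]] -9.079559200122272 -8.318885297347112 -7.719618434091842 -7.166101050889168 ctr [ 0.53287958 -0.06816917  0.01      ]
[np.float64(0.08035213216302244), np.float64(0.08657156635954456), np.float64(0.07948708689451654), np.float64(0.08765131641986067)]
(652, 135) [ 0.54638434 -0.05870933  0.10730741] [ 0.5464247  -0.05872469  0.107     ]
(650, 190) [ 0.51782782 -0.057684    0.08911067] [ 0.51603831 -0.05682526  0.107     ]
(692, 140) [ 0.54472732 -0.08153612  0.0949012 ] [ 0.54317917 -0.08065864  0.107     ]
(682, 200) [ 0.51672524 -0.07883605  0.03703232] [ 0.51015013 -0.07422476  0.107     ]
peg [ 0.61326863 -0.23746848  0.27690231] [ 0.61217549 -0.29398088  0.25906687] 88.89184547540388
pegz [ 0.61365262 -0.23697303  0.2754    ] [ 0.61151435 -0.29755966  0.2595    ] 87.97871480480744 0.06267473455925049
dist from board 0.06536395295508414
dist from board 0.0026873271042125954
```

```bash
cat >> h.py <<'E'
from scipy.spatial.transform import Rotation as Ro
def down(yaw):  # tool pointing down, tool x azimuth = yaw(deg)
    a=np.radians(yaw); x=np.array([np.cos(a),np.sin(a),0]); z=np.array([0,0,-1.]); return np.c_[x,np.cross(z,x),z]
def rows(*targets):
    from bench import env
    st=env.state(); R=np.array(st['eef_rot']); p=np.array(st['position'])
    print('clock %.1f'%st['clock'],'pos',p.round(4),'w %.4f'%st['gripper_width'],'F',np.array(st['ft_force']).round(1))
    for P,T in targets:
        print(np.round(np.r_[Ro.from_matrix(R.T@(R if T is None else T)).as_rotvec()/(np.pi/2),R.T@(np.array(P)-p)/.5],4))
E
python3 - <<'E'
from h import *
T=down(185.3)
rows(([.581,.183,.16],T),([.581,.183,.031],T))
E
```

```text
clock 0.1 pos [0.236  0.5778 0.2025] w 0.0856 F [ 0.1 -0.1 -0.2]
[-1.300e-03 -4.000e-04 -3.058e-01 -9.374e-01 -4.700e-01  8.590e-02]
[-1.300e-03 -4.000e-04 -3.058e-01 -9.374e-01 -4.694e-01  3.439e-01]
```

>>> arm_command --rows "0 0 -0.306 -0.937 -0.47 0.086 0; 0 0 -0.306 -0.937 -0.47 0.086 0; 0 0 -0.306 -0.937 -0.47 0.086 0; 0 0 -0.306 -0.937 -0.47 0.086 0; 0 0 -0.306 -0.937 -0.47 0.086 0; 0 0 -0.306 -0.937 -0.47 0.086 0; 0 0 -0.306 -0.937 -0.47 0.086 0; 0 0 -0.306 -0.937 -0.47 0.086 0; 0 0 -0.306 -0.937 -0.47 0.086 0; 0 0 -0.306 -0.937 -0.47 0.086 0; 0 0 -0.306 -0.937 -0.47 0.086 0; 0 0 -0.306 -0.937 -0.47 0.086 0; 0 0 -0.306 -0.937 -0.47 0.086 0; 0 0 -0.306 -0.937 -0.47 0.086 0; 0 0 -0.306 -0.937 -0.47 0.086 0; 0 0 -0.306 -0.937 -0.47 0.086 0"

```text
clock: 1.7
position: [0.5805, 0.185, 0.1608]
eef_rot: [[-0.996, -0.095, -0.0], [-0.095, 0.996, 0.0], [-0.0, 0.0, -1.0]]
ft_force: [-0.6, -0.0, -0.2]
gripper_width: 0.0427
```

Run:
```python
from h import *
T=down(185.3)
s=snap('side'); im=s['image'][:,:,::-1]
u=proj(s,[.581,.183,.05]); print(u)
x,y=int(u[0]),int(u[1])
cv2.imwrite('pics/c.png',cv2.resize(im[y-70:y+50,x-80:x+80],None,fx=5,fy=5,interpolation=cv2.INTER_CUBIC))
rows(([.581,.183,.09],T),([.581,.183,.031],T))
```

```text
[308.07190095 186.19472285]
clock 1.8 pos [0.5806 0.1849 0.1609] w 0.0426 F [-0.5  0.5  0.2]
[ 0.000e+00  1.000e-04  1.300e-03 -3.000e-04 -3.800e-03  1.417e-01]
[ 0.000e+00  1.000e-04  1.300e-03 -3.000e-04 -3.800e-03  2.597e-01]
```

View pics/c.png

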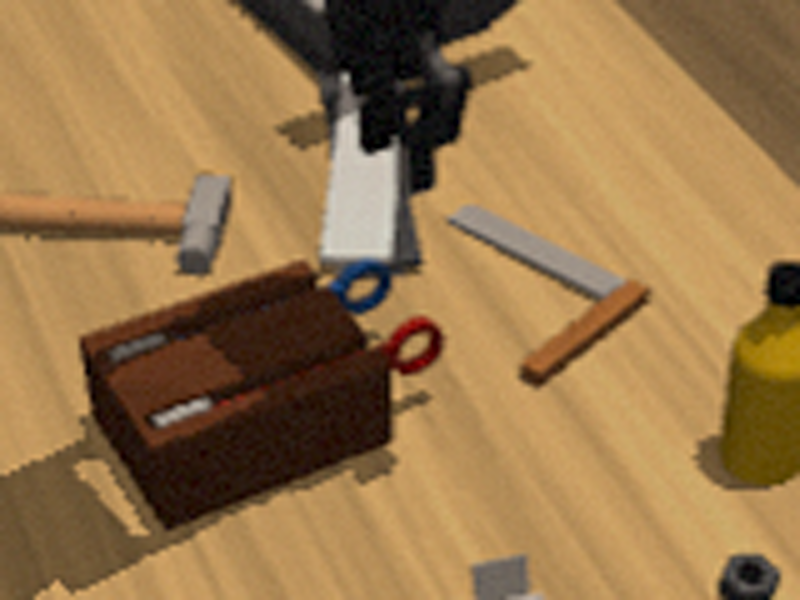

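The red ring sits at about full-image (311,185), within 3 px of the prediction. Going down and gripping.

>>> arm_command --rows "0 0 0.001 0 -0.004 0.1 0; 0 0 0.001 0 -0.004 0.15 0; 0 0 0.001 0 -0.004 0.19 0; 0 0 0.001 0 -0.004 0.23 0; 0 0 0.001 0 -0.004 0.26 0; 0 0 0.001 0 -0.004 0.26 0; 0 0 0.001 0 -0.004 0.26 0; 0 0 0.001 0 -0.004 0.26 1; 0 0 0.001 0 -0.004 0.26 1; 0 0 0.001 0 -0.004 0.26 1; 0 0 0.001 0 -0.004 0.26 1; 0 0 0.001 0 -0.004 0.26 1; 0 0 0.001 0 -0.004 0.26 1; 0 0 0.001 0 -0.004 0.26 1; 0 0 0.001 0 -0.004 0.26 1"

```text
clock: 3.25
position: [0.5827, 0.1824, 0.0319]
eef_rot: [[-0.996, -0.091, 0.003], [-0.091, 0.996, 0.001], [-0.003, 0.001, -1.0]]
ft_force: [-1.0, 1.4, 5.6]
gripper_width: 0.0074
```

>>> arm_command --rows "0 0 0 0 0 -0.03 1; 0 0 0 0 0 -0.07 1; 0 0 0 0 0 -0.12 1; 0 0 0 0 0 -0.17 1; 0 0 0 0 0 -0.22 1; 0 0 0 0 0 -0.26 1; 0 0 0 0 0 -0.28 1; 0 0 0 0 0 -0.28 1; 0 0 0 0 0 -0.28 1; 0 0 0 0 0 -0.28 1"

```text
clock: 4.25
position: [0.58, 0.1815, 0.1688]
eef_rot: [[-0.996, -0.091, -0.003], [-0.091, 0.996, -0.001], [0.004, -0.001, -1.0]]
ft_force: [0.6, 0.5, -1.9]
gripper_width: 0.0077
```

Run:
```python
from h import *
s=snap('side'); im=s['image'][:,:,::-1]
u=proj(s,[.52,.18,.17]); x,y=int(u[0]),int(u[1]); print(x,y)
cv2.imwrite('pics/d.png',cv2.resize(im[max(0,y-75):y+75,x-100:x+100],None,fx=4,fy=4,interpolation=cv2.INTER_CUBIC))
for P in ([.507,.1765,.21],[.581,.183,.21]): print(proj(s,P))
rows()
```

```text
288 161
[283.96494612 152.04584105]
[307.08123564 144.66891107]
clock 4.3 pos [0.5801 0.1815 0.1688] w 0.0077 F [ 0.  -0.5 -2. ]
```

View pics/d.png

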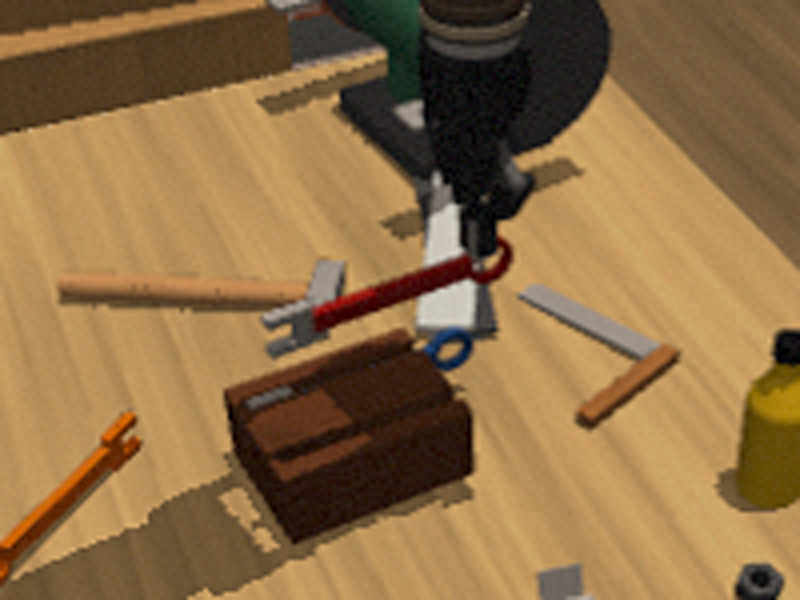

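Held by the ring, roughly level; blue is undisturbed. I'll measure the pitch and offset of the held spanner from depth.

```bash
cat >> h.py <<'E'
def redpts(s,lo,hi):
    C=cloud(s); h=cv2.cvtColor(s['image'],cv2.COLOR_RGB2HSV)
    m=((h[...,0]<6)|(h[...,0]>174))&(h[...,1]>140)&(h[...,2]>40)
    P=C[m]; return P[np.all((P>lo)&(P<hi),1)]
E
python3 - <<'E'
from h import *
s=load('side'); P=redpts(s,[.35,.1,.1],[.65,.25,.25]); print(len(P))
x=P[:,0]
for a in np.arange(.42,.62,.015):
    k=(x>a)&(x<a+.015)
    if k.sum()>3: print(round(a+.0075,4),k.sum(),np.median(P[k,1]).round(4),np.percentile(P[k,2],[3,50,97]).round(4))
# pixel-based: lines of tips; jaw tip, ring
n=np.array([-np.sin(np.radians(5.2)),np.cos(np.radians(5.2)),0]); c=np.array([.58,.1815-.005,.188])
def onplane(u,v):
    r=ray(s,u,v); o=np.array(s['position']); return o+((c-o)@n)/(r@n)*r
D=lambda x,y:(188+(x+.5)/4-.5,86+(y+.5)/4-.5)
for p in ((313,308),(320,330),(455,262),(462,283),(490,262),(268,318),(272,350),(510,252)): print(p,onplane(*D(*p)).round(4))
E
```

```text
251
0.4425 7 0.1642 [0.1796 0.1885 0.1974]
0.4575 27 0.1656 [0.1793 0.1918 0.1957]
0.4725 30 0.1674 [0.1801 0.1907 0.1956]
0.4875 27 0.1681 [0.181  0.1897 0.1958]
0.5025 24 0.1697 [0.1808 0.1906 0.1958]
0.5175 25 0.1726 [0.1815 0.1913 0.1964]
0.5325 25 0.1728 [0.1812 0.1902 0.1963]
0.5475 25 0.1744 [0.1818 0.1912 0.1975]
0.5625 22 0.1766 [0.1831 0.1923 0.1975]
0.5775 15 0.1779 [0.1716 0.1833 0.1971]
0.5925 15 0.1807 [0.1704 0.1758 0.2128]
0.6075 9 0.1812 [0.1802 0.1858 0.1971]
(313, 308) [0.448  0.1645 0.1993]
(320, 330) [0.4513 0.1648 0.1784]
(455, 262) [0.5593 0.1746 0.1989]
(462, 283) [0.5644 0.1751 0.1782]
(490, 262) [0.5878 0.1772 0.1887]
(268, 318) [0.4147 0.1615 0.2033]
(272, 350) [0.4144 0.1614 0.175 ]
(510, 252) [0.6046 0.1787 0.1918]
```

Run:
```python
from h import *
rows(([.5954,-.0769,.17],down(171.9)))
```

```text
clock 4.3 pos [0.5801 0.1815 0.1688] w 0.0077 F [ 0.  -0.5 -2. ]
[-0.0006 -0.0021  0.1481  0.0166 -0.5175 -0.0021]
```

>>> arm_command --rows "0 -0.002 0.02 0.002 -0.06 -0.002 1; 0 -0.002 0.05 0.005 -0.15 -0.002 1; 0 -0.002 0.08 0.009 -0.24 -0.002 1; 0 -0.002 0.11 0.012 -0.33 -0.002 1; 0 -0.002 0.13 0.015 -0.42 -0.002 1; 0 -0.002 0.148 0.017 -0.48 -0.002 1; 0 -0.002 0.148 0.017 -0.518 -0.002 1; 0 -0.002 0.148 0.017 -0.518 -0.002 1; 0 -0.002 0.148 0.017 -0.518 -0.002 1; 0 -0.002 0.148 0.017 -0.518 -0.002 1; 0 -0.002 0.148 0.017 -0.518 -0.002 1; 0 -0.002 0.148 0.017 -0.518 -0.002 1"

```text
clock: 5.5
position: [0.5965, -0.0757, 0.1716]
eef_rot: [[-0.99, 0.139, 0.003], [0.139, 0.99, 0.0], [-0.003, 0.001, -1.0]]
ft_force: [0.0, -0.5, -1.7]
gripper_width: 0.0075
```

Run:
```python
from h import *
for n in ('top','side'):
    s=snap(n); P=redpts(s,[.38,-.2,.1],[.66,.1,.25]); print(n,len(P)); x=P[:,0]
    for a in np.arange(.42,.66,.02):
        k=(x>a)&(x<a+.02)
        if k.sum()>3: print(round(a+.01,4),k.sum(),np.median(P[k,1]).round(4),np.percentile(P[k,2],[3,50,97]).round(4))
s=load('top'); im=s['image'][:,:,::-1]
cv2.imwrite('pics/e.png',cv2.resize(im[130:260,270:400],None,fx=4.5,fy=4.5,interpolation=cv2.INTER_CUBIC))
rows(([.5954,-.0769,.11],down(171.9)),([.5954,-.0769,.048],down(171.9)))
```

```text
top 60
0.55 19 -0.0684 [0.1843 0.1972 0.1991]
0.57 34 -0.0708 [0.1893 0.1967 0.1998]
0.59 7 -0.0715 [0.1945 0.1967 0.2007]
side 350
0.47 43 -0.063 [0.1829 0.1926 0.1985]
0.49 49 -0.0649 [0.1812 0.1935 0.1986]
0.51 48 -0.0679 [0.1816 0.1928 0.1984]
0.53 47 -0.0702 [0.1818 0.1938 0.199 ]
0.55 46 -0.0728 [0.1832 0.1929 0.1999]
0.57 43 -0.0746 [0.1839 0.1952 0.1998]
0.59 32 -0.0773 [0.1769 0.1881 0.1991]
0.61 39 -0.0795 [0.1729 0.1824 0.2067]
clock 5.6 pos [ 0.5966 -0.0761  0.1717] w 0.0079 F [-0.4 -0.4 -2.3]
[ 0.0003  0.002   0.0008  0.0025 -0.002   0.1234]
[ 0.0003  0.002   0.0008  0.0029 -0.0021  0.2474]
```

View pics/e.png

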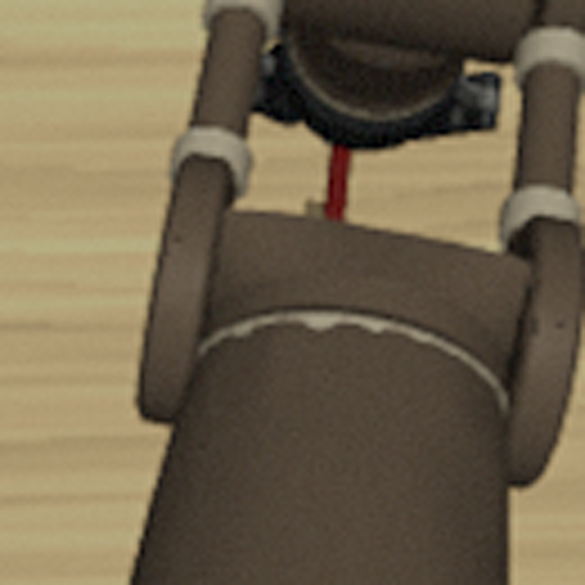

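The top view is blocked by the arm: only a short red stretch shows, at crop (338,180). Side depth puts the shank about 2 mm left of the clip axis, so I'll trim that and press.

>>> arm_command --rows "0 0.002 0.001 0.003 -0.005 0.04 1; 0 0.002 0.001 0.003 -0.005 0.09 1; 0 0.002 0.001 0.003 -0.005 0.13 1; 0 0.002 0.001 0.003 -0.005 0.15 1; 0 0.002 0.001 0.003 -0.005 0.165 1; 0 0.002 0.001 0.003 -0.005 0.18 1; 0 0.002 0.001 0.003 -0.005 0.195 1; 0 0.002 0.001 0.003 -0.005 0.21 1; 0 0.002 0.001 0.003 -0.005 0.225 1; 0 0.002 0.001 0.003 -0.005 0.235 1; 0 0.002 0.001 0.003 -0.005 0.245 1; 0 0.002 0.001 0.003 -0.005 0.247 1; 0 0.002 0.001 0.003 -0.005 0.247 1; 0 0.002 0.001 0.003 -0.005 0.247 1"

```text
clock: 7.0
position: [0.5957, -0.079, 0.0493]
eef_rot: [[-0.99, 0.142, 0.001], [0.142, 0.99, 0.001], [-0.001, 0.001, -1.0]]
ft_force: [-0.4, 1.0, 5.6]
gripper_width: 0.0077
```

Run:
```python
from h import *
for n in ('side',):
    s=snap(n); P=redpts(s,[.38,-.2,.03],[.66,.1,.25]); print(n,len(P)); x=P[:,0]
    for a in np.arange(.42,.66,.02):
        k=(x>a)&(x<a+.02)
        if k.sum()>3: print(round(a+.01,4),k.sum(),np.median(P[k,1]).round(4),np.percentile(P[k,2],[3,50,97]).round(4))
rows()
```

```text
side 240
0.47 39 -0.0643 [0.0669 0.077  0.0828]
0.49 42 -0.0669 [0.066  0.0782 0.0817]
0.51 43 -0.0693 [0.0648 0.0771 0.0808]
0.55 14 -0.0762 [0.0646 0.0727 0.0801]
0.57 38 -0.0778 [0.0641 0.075  0.08  ]
0.59 29 -0.0796 [0.0513 0.0601 0.0855]
0.61 34 -0.0826 [0.0508 0.0597 0.0842]
clock 7.0 pos [ 0.5958 -0.079   0.0493] w 0.0076 F [-0.9  1.7  5.4]
```

>>> arm_command --rows "0 -0.012 0 0 0 0.004 1; 0 -0.022 0 0 0 0.008 1; 0 -0.03 0 0 0 0.012 1; 0 -0.03 0 0 0 0.016 1; 0 -0.03 0 0 0 0.016 1; 0 -0.03 0 0 0 0.016 1; 0 -0.03 0 0 0 0.016 1"

```text
clock: 7.75
position: [0.6013, -0.0799, 0.0445]
eef_rot: [[-0.988, 0.143, 0.059], [0.142, 0.99, -0.008], [-0.06, 0.0, -0.998]]
ft_force: [4.0, 1.0, 10.2]
gripper_width: 0.0076
```

Run:
```python
from h import *
for n in ('side',):
    s=snap(n); P=redpts(s,[.38,-.2,.03],[.66,.1,.25]); print(n,len(P)); x=P[:,0]
    for a in np.arange(.42,.66,.02):
        k=(x>a)&(x<a+.02)
        if k.sum()>3: print(round(a+.01,4),k.sum(),np.median(P[k,1]).round(4),np.percentile(P[k,2],[3,50,97]).round(4))
rows()
```

```text
side 234
0.47 35 -0.064 [0.0711 0.0828 0.0894]
0.49 43 -0.0663 [0.0707 0.0815 0.0867]
0.51 38 -0.0693 [0.0669 0.078  0.0845]
0.53 5 -0.0644 [0.0793 0.0809 0.0824]
0.55 15 -0.0761 [0.0608 0.0701 0.0835]
0.57 39 -0.0775 [0.0603 0.0715 0.0769]
0.59 27 -0.0801 [0.0479 0.0654 0.0744]
0.61 32 -0.0834 [0.0477 0.0536 0.0786]
clock 7.8 pos [ 0.6013 -0.0799  0.0446] w 0.0072 F [ 3.6  1.5 11.1]
```

Pressing by the ring only pivots the shank in the clip, leaving the jaw side about 3–5 mm high. I'll release it, turn the gripper 90°, and press with both open fingertips straddling the clip.

>>> arm_command --rows "0 0 0 0 0 -0.006 1; 0 0 0 0 0 -0.006 -0.2; 0 0 0 0 0 -0.006 -0.2; 0 0 0 0 0 -0.006 -0.2; 0 0 0 0 0 -0.006 -0.2; 0 0 0 0 0 -0.05 -0.2; 0 0 0 0 0 -0.1 -0.2; 0 0 0 0 0 -0.18 -0.2; 0 0 0 0 0 -0.25 -0.2; 0 0 0 0 0 -0.25 -0.2; 0 0 0 0 0 -0.25 -0.2"

```text
clock: 8.9
position: [0.5896, -0.0785, 0.1658]
eef_rot: [[-0.989, 0.142, 0.048], [0.142, 0.99, -0.007], [-0.049, 0.0, -0.999]]
ft_force: [0.6, 0.3, -0.2]
gripper_width: 0.051
```

Run:
```python
from h import *
from bench import env
print(env.state()['qpos'].round(2))
for n in ('side',):
    s=snap(n); P=redpts(s,[.38,-.2,.03],[.66,.1,.25]); print(n,len(P)); x=P[:,0]
    for a in np.arange(.42,.66,.02):
        k=(x>a)&(x<a+.02)
        if k.sum()>3: print(round(a+.01,4),k.sum(),np.median(P[k,1]).round(4),np.percentile(P[k,2],[3,50,97]).round(4))
rows(([.533,-.068,.16],down(261.9)),([.533,-.068,.16],down(81.9)))
```

```text
[-0.21  0.26  1.78  0.    1.05 -1.64]
side 270
0.47 39 -0.0639 [0.0592 0.0722 0.0767]
0.49 45 -0.0662 [0.0609 0.0737 0.0783]
0.51 42 -0.0686 [0.0622 0.0731 0.0798]
0.55 12 -0.0772 [0.0696 0.0771 0.0948]
0.57 39 -0.0771 [0.0661 0.077  0.0837]
0.59 46 -0.0795 [0.0607 0.0821 0.0951]
0.61 43 -0.0823 [0.0602 0.0742 0.094 ]
clock 8.9 pos [ 0.5884 -0.0782  0.1642] w 0.0511 F [-0.6  0.2 -0.6]
[-0.0226  0.0229 -1.0007  0.1128  0.0045  0.0032]
[0.0229 0.0226 0.9989 0.1128 0.0045 0.0032]
```

>>> arm_command --rows "0.023 0.023 0.998 0.113 0.005 0.003 -0.4; 0.023 0.023 0.998 0.113 0.005 0.003 -0.4; 0.023 0.023 0.998 0.113 0.005 0.003 -0.4; 0.023 0.023 0.998 0.113 0.005 0.003 -0.4; 0.023 0.023 0.998 0.113 0.005 0.003 -0.4; 0.023 0.023 0.998 0.113 0.005 0.003 -0.4; 0.023 0.023 0.998 0.113 0.005 0.003 -0.4; 0.023 0.023 0.998 0.113 0.005 0.003 -0.4; 0.023 0.023 0.998 0.113 0.005 0.003 -0.4; 0.023 0.023 0.998 0.113 0.005 0.003 -0.4; 0.023 0.023 0.998 0.113 0.005 0.003 -0.4; 0.023 0.023 0.998 0.113 0.005 0.003 -0.4; 0.023 0.023 0.998 0.113 0.005 0.003 -0.4; 0.023 0.023 0.998 0.113 0.005 0.003 -0.4; 0.023 0.023 0.998 0.113 0.005 0.003 -0.4"

```text
clock: 10.45
position: [0.5335, -0.0677, 0.1604]
eef_rot: [[0.139, 0.99, 0.0], [0.99, -0.139, 0.0], [0.0, 0.0, -1.0]]
ft_force: [0.2, 0.7, -1.1]
gripper_width: 0.0596
```

Run:
```python
from h import *
rows(([.533,-.068,.09],down(81.9)),([.533,-.068,.075],down(81.9)))
```

```text
clock 10.4 pos [ 0.5335 -0.0677  0.1604] w 0.0596 F [ 0.2  0.7 -1.1]
[ 1.000e-04 -2.000e-04  1.300e-03 -7.000e-04 -9.000e-04  1.409e-01]
[ 1.000e-04 -2.000e-04  1.300e-03 -7.000e-04 -1.000e-03  1.709e-01]
```

>>> arm_command --rows "0 0 0 0 0 0.05 -0.4; 0 0 0 0 0 0.1 -0.4; 0 0 0 0 0 0.13 -0.4; 0 0 0 0 0 0.145 -0.4; 0 0 0 0 0 0.15 -0.4; 0 0 0 0 0 0.155 -0.4; 0 0 0 0 0 0.16 -0.4; 0 0 0 0 0 0.16 -0.4; 0 0 0 0 0 0.16 -0.4"

```text
clock: 11.35
position: [0.5344, -0.0679, 0.0815]
eef_rot: [[0.139, 0.99, 0.002], [0.99, -0.139, -0.0], [0.0, 0.002, -1.0]]
ft_force: [-0.0, -0.2, -0.1]
gripper_width: 0.0599
```

Nothing has been touched yet. Continuing down in small steps.

>>> arm_command --rows "0 0 0 0 0 0.006 -0.4; 0 0 0 0 0 0.012 -0.4; 0 0 0 0 0 0.018 -0.4; 0 0 0 0 0 0.024 -0.4; 0 0 0 0 0 0.024 -0.4; 0 0 0 0 0 0.024 -0.4"

```text
clock: 11.95
position: [0.5338, -0.0678, 0.0687]
eef_rot: [[0.139, 0.99, 0.001], [0.99, -0.139, 0.0], [0.0, 0.001, -1.0]]
ft_force: [-1.1, -0.3, 0.3]
gripper_width: 0.06
```

```bash
cat >> h.py <<'E'
def prof(lo=(.38,-.2,.03),hi=(.66,.1,.25)):
    s=snap('side'); P=redpts(s,list(lo),list(hi)); x=P[:,0]; print(len(P))
    for a in np.arange(.42,.66,.02):
        k=(x>a)&(x<a+.02)
        if k.sum()>3: print(round(a+.01,4),k.sum(),np.median(P[k,1]).round(4),np.percentile(P[k,2],[3,50,97]).round(4))
    return s
E
python3 - <<'E'
from h import *
s=prof(); im=s['image'][:,:,::-1]
u=proj(s,[.533,-.068,.08]); x,y=int(u[0]),int(u[1]); print(x,y)
cv2.imwrite('pics/f.png',cv2.resize(im[y-70:y+60,x-90:x+80],None,fx=4.5,fy=4.5,interpolation=cv2.INTER_CUBIC))
E
```

```text
265
0.47 42 -0.0639 [0.0611 0.072  0.0768]
0.49 39 -0.0663 [0.0615 0.0738 0.0774]
0.51 42 -0.0688 [0.0638 0.0745 0.0789]
0.55 11 -0.0766 [0.0687 0.0744 0.0947]
0.57 40 -0.0774 [0.067  0.0779 0.083 ]
0.59 43 -0.0794 [0.0608 0.0805 0.0931]
0.61 46 -0.0826 [0.059  0.0752 0.0938]
328 239
```

View pics/f.png

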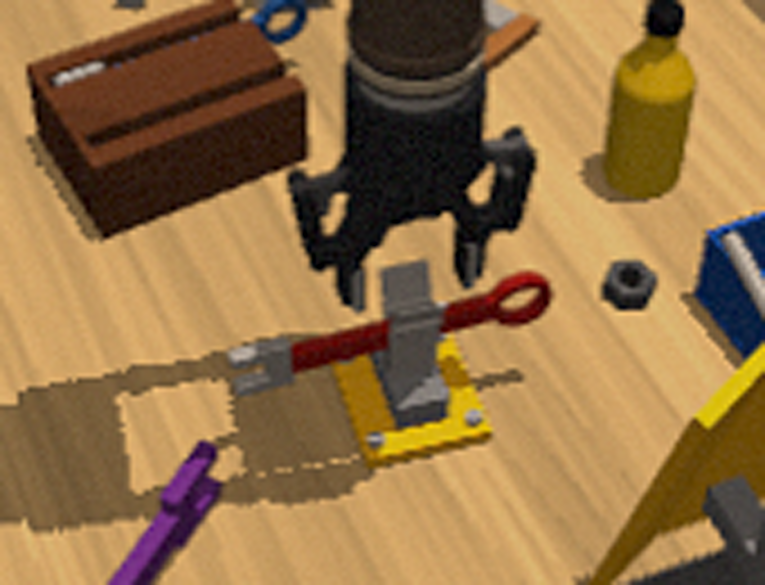

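The fingers straddle the clip, with tips at about crop (355,300) and (467,280), still above the shank. Pressing further.

>>> arm_command --rows "0 0 0 0 0 0.006 -0.4; 0 0 0 0 0 0.012 -0.4; 0 0 0 0 0 0.018 -0.4; 0 0 0 0 0 0.018 -0.4; 0 0 0 0 0 0.018 -0.4"

```text
clock: 12.5
position: [0.5338, -0.0678, 0.0597]
eef_rot: [[0.139, 0.99, 0.001], [0.99, -0.139, 0.0], [0.0, 0.001, -1.0]]
ft_force: [-0.6, 0.4, 0.1]
gripper_width: 0.0598
```

Run:
```python
from h import *
s=prof(); im=s['image'][:,:,::-1]
cv2.imwrite('pics/g.png',cv2.resize(im[200:265,285:375],None,fx=8.5,fy=8.5,interpolation=cv2.INTER_CUBIC))
C=cloud(s)
for uv in ((316,236),(341,231)):
    w=C[uv[1]-6:uv[1]+7,uv[0]-5:uv[0]+6]; print(uv,[tuple(w[i,5].round(3)) for i in range(0,13,2)])
```

```text
264
0.47 41 -0.0634 [0.0613 0.071  0.0774]
0.49 42 -0.0666 [0.0612 0.0741 0.0776]
0.51 39 -0.0689 [0.0616 0.0753 0.079 ]
0.55 12 -0.076 [0.0666 0.076  0.0966]
0.57 39 -0.0774 [0.0666 0.0777 0.0847]
0.59 46 -0.0799 [0.0597 0.0814 0.0958]
0.61 43 -0.0824 [0.0587 0.073  0.095 ]
(316, 236) [(np.float64(0.494), np.float64(-0.076), np.float64(0.141)), (np.float64(0.498), np.float64(-0.067), np.float64(0.123)), (np.float64(0.497), np.float64(-0.069), np.float64(0.118)), (np.float64(0.497), np.float64(-0.069), np.float64(0.11)), (np.float64(0.498), np.float64(-0.069), np.float64(0.102)), (np.float64(0.531), np.float64(0.007), np.float64(-0.001)), (np.float64(0.501), np.float64(-0.061), np.float64(0.076))]
(341, 231) [(np.float64(0.564), np.float64(-0.078), np.float64(0.13)), (np.float64(0.564), np.float64(-0.078), np.float64(0.123)), (np.float64(0.565), np.float64(-0.078), np.float64(0.116)), (np.float64(0.564), np.float64(-0.08), np.float64(0.11)), (np.float64(0.563), np.float64(-0.082), np.float64(0.104)), (np.float64(0.565), np.float64(-0.08), np.float64(0.094)), (np.float64(0.567), np.float64(-0.077), np.float64(0.082))]
```

View pics/g.png

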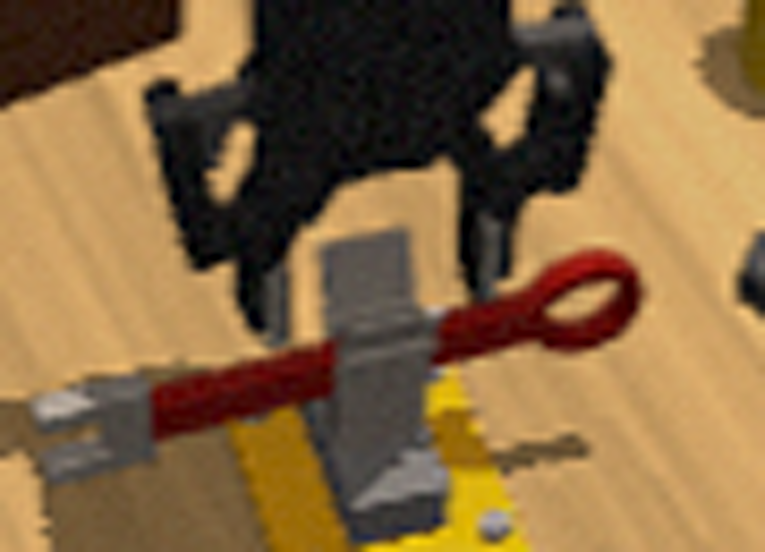

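Both tips are now just above the shank; the ring side at crop (490,290) is nearly touching. Continuing.

>>> arm_command --rows "0 0 0 0 0 0.006 -0.4; 0 0 0 0 0 0.012 -0.4; 0 0 0 0 0 0.018 -0.4; 0 0 0 0 0 0.018 -0.4; 0 0 0 0 0 0.018 -0.4"

```text
clock: 13.05
position: [0.5338, -0.0677, 0.0507]
eef_rot: [[0.139, 0.99, 0.001], [0.99, -0.139, 0.0], [0.0, 0.001, -1.0]]
ft_force: [0.7, 0.1, -0.2]
gripper_width: 0.0599
```

Run:
```python
from h import *
s=prof(); rows()
```

```text
256
0.47 42 -0.063 [0.0596 0.0711 0.0766]
0.49 41 -0.0661 [0.0619 0.0739 0.0775]
0.51 40 -0.069 [0.0622 0.0745 0.0797]
0.55 13 -0.076 [0.0666 0.0741 0.0946]
0.57 31 -0.0776 [0.0656 0.0759 0.0832]
0.59 44 -0.0801 [0.0599 0.0825 0.0945]
0.61 44 -0.0821 [0.0573 0.0738 0.0955]
clock 13.1 pos [ 0.534  -0.0678  0.0508] w 0.0596 F [-0.2  0.3  0.2]
```

>>> arm_command --rows "0 0 0 0 0 0.005 -0.4; 0 0 0 0 0 0.01 -0.4; 0 0 0 0 0 0.01 -0.4"

```text
clock: 13.4
position: [0.534, -0.0678, 0.0457]
eef_rot: [[0.14, 0.99, 0.001], [0.99, -0.14, 0.0], [0.0, 0.001, -1.0]]
ft_force: [0.4, 0.6, 0.4]
gripper_width: 0.0598
```

Run:
```python
from h import *
s=prof(); rows(); im=s['image'][:,:,::-1]
cv2.imwrite('pics/i.png',cv2.resize(im[200:265,285:375],None,fx=8.5,fy=8.5,interpolation=cv2.INTER_CUBIC))
```

```text
248
0.47 39 -0.0637 [0.0639 0.0755 0.0798]
0.49 41 -0.0664 [0.064  0.0747 0.0808]
0.51 34 -0.0697 [0.064  0.074  0.0864]
0.55 13 -0.0761 [0.0659 0.0731 0.0824]
0.57 30 -0.0772 [0.0644 0.0718 0.0797]
0.59 44 -0.0795 [0.0563 0.0777 0.0895]
0.61 45 -0.0818 [0.0541 0.0727 0.0897]
clock 13.4 pos [ 0.5338 -0.0678  0.0457] w 0.0598 F [-0.1  0.2  0.1]
```

View pics/i.png

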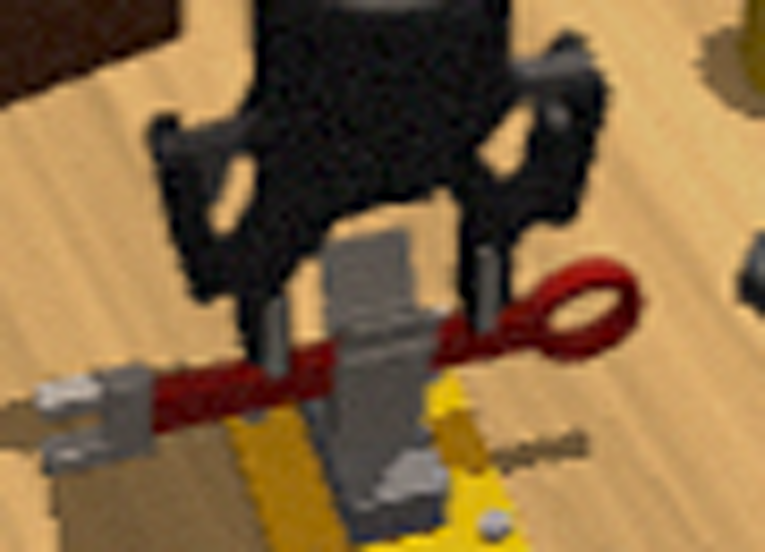

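Both tips now rest on the shank and it is level, at about 72 mm. Pressing the last 3–4 mm.

>>> arm_command --rows "0 0 0 0 0 0.004 -0.4; 0 0 0 0 0 0.008 -0.4; 0 0 0 0 0 0.01 -0.4; 0 0 0 0 0 0.01 -0.4"

```text
clock: 13.85
position: [0.5341, -0.068, 0.0451]
eef_rot: [[0.139, 0.99, -0.001], [0.99, -0.139, -0.0], [-0.0, -0.001, -1.0]]
ft_force: [-10.0, 2.6, 26.6]
gripper_width: 0.0597
```

Run:
```python
from h import *
s=prof(); rows()
```

```text
242
0.47 41 -0.0629 [0.0635 0.0741 0.0788]
0.49 38 -0.0667 [0.0648 0.0748 0.0797]
0.51 37 -0.0688 [0.0612 0.072  0.0878]
0.55 13 -0.0761 [0.0648 0.0735 0.0823]
0.57 29 -0.0776 [0.0647 0.0721 0.0794]
0.59 40 -0.0792 [0.0567 0.0788 0.0881]
0.61 41 -0.0822 [0.0542 0.0733 0.0894]
clock 13.9 pos [ 0.5341 -0.068   0.0451] w 0.0599 F [-9.6  1.3 26.9]
```

27 N and no further travel, so the shank should be on the stop. I'll back off, then check height bias against the leaf tops (107 mm) and foot.

>>> arm_command --rows "0 0 0 0 0 -0.01 -0.4; 0 0 0 0 0 -0.05 -0.4; 0 0 0 0 0 -0.1 -0.4; 0 0 0 0 0 -0.17 -0.4; 0 0 0 0 0 -0.22 -0.4; 0 0 0 0 0 -0.24 -0.4; 0 0 0 0 0 -0.24 -0.4; 0 0 0 0 0 -0.24 -0.4"

```text
clock: 14.7
position: [0.5328, -0.0676, 0.1596]
eef_rot: [[0.139, 0.99, -0.001], [0.99, -0.139, 0.001], [0.0, -0.001, -1.0]]
ft_force: [0.1, -0.4, -0.5]
gripper_width: 0.0597
```

Run:
```python
from h import *
s=prof(); rows(); C=cloud(s); h=cv2.cvtColor(s['image'],cv2.COLOR_RGB2HSV)
m=(C[...,0]>.515)&(C[...,0]<.552)&(C[...,1]>-.09)&(C[...,1]<-.05)&(C[...,2]>.085)&(C[...,2]<.13)&(h[...,1]<90)
P=C[m]; print('leaf',len(P),P.min(0),P.max(0),np.percentile(P[:,2],[50,90,97]))
t=load('top'); 
t=snap('top'); P=redpts(t,[.38,-.2,.03],[.66,.1,.25]); 
for a in np.arange(.42,.66,.02):
    k=(P[:,0]>a)&(P[:,0]<a+.02)
    if k.sum()>3: print(round(a+.01,3),k.sum(),np.median(P[k],0).round(4))
table=C[300:330,250:300].reshape(-1,3); print('table z',np.median(table[:,2]))
im=s['image'][:,:,::-1]
cv2.imwrite('pics/j.png',cv2.resize(im[200:265,285:375],None,fx=8.5,fy=8.5,interpolation=cv2.INTER_CUBIC))
```

```text
260
0.47 36 -0.064 [0.0638 0.0757 0.0803]
0.49 39 -0.0661 [0.0642 0.0745 0.0802]
0.51 40 -0.069 [0.0628 0.0747 0.0803]
0.55 12 -0.076 [0.0661 0.0724 0.0809]
0.57 42 -0.0769 [0.0626 0.0763 0.0804]
0.59 44 -0.079 [0.056  0.0769 0.0885]
0.61 46 -0.082 [0.0549 0.0708 0.0903]
clock 14.8 pos [ 0.5324 -0.0675  0.159 ] w 0.0598 F [-0.4  0.  -0.3]
leaf 147 [ 0.51845636 -0.08996739  0.08505168] [ 0.550926   -0.05144513  0.10972967] [0.09705338 0.10769287 0.10863038]
0.47 18 [ 0.4699 -0.0586  0.0776]
table z 0.0007560707954633594
```

Run:
```python
from h import *
s=load('side'); P=redpts(s,[.38,-.2,.03],[.68,.1,.12])
d=np.array([.990,-.141,0]); t=(P-np.array([.533,-.068,0]))@d; print('red along clip',t.min(),np.percentile(t,[1,99]),t.max())
# spanner x: -62 .. 100
g=lambda c:(np.array([.533,-.068,0])+c*d)[:2]
o=-.010; p=g(o-.040); print(p)
rows(([*p,.159],down(171.9)),([*p,.05],down(171.9)))
```

```text
red along clip -0.07066216196779292 [-0.07014007  0.08551256] 0.08646888470870007
[ 0.4835  -0.06095]
clock 14.8 pos [ 0.5322 -0.0675  0.1588] w 0.0597 F [-0.6  0.7 -0.4]
[-1.100e-03 -1.700e-03 -9.991e-01 -7.000e-04 -9.830e-02 -2.000e-04]
[-1.100e-03 -1.700e-03 -9.991e-01 -8.000e-04 -9.770e-02  2.178e-01]
```

View pics/j.png

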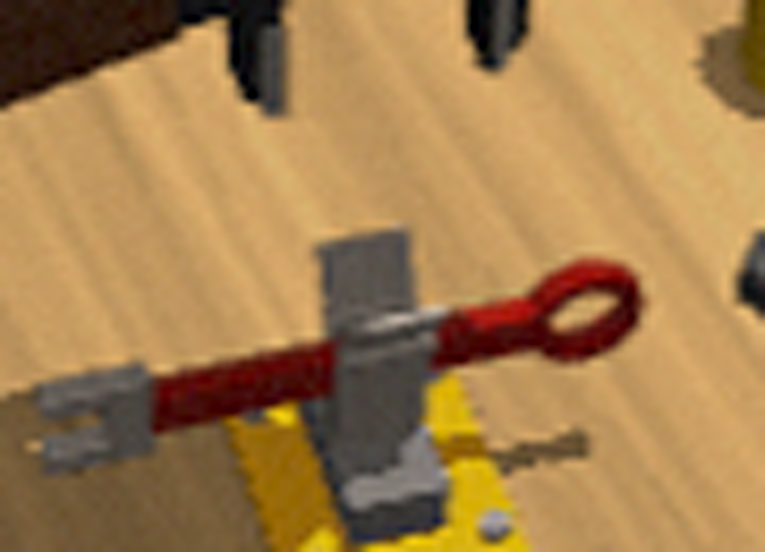

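The spanner sits level in the clip (ring at crop (585,310), jaws at (95,420)) and is let go. Now turning back and grasping near the jaw end, at about spanner x = -40 mm to keep the lever short.

>>> arm_command --rows "0 0 -0.999 0 -0.098 0 0; 0 0 -0.999 0 -0.098 0 0; 0 0 -0.999 0 -0.098 0 0; 0 0 -0.999 0 -0.098 0 0; 0 0 -0.999 0 -0.098 0 0; 0 0 -0.999 0 -0.098 0 0; 0 0 -0.999 0 -0.098 0 0; 0 0 -0.999 0 -0.098 0 0; 0 0 -0.999 0 -0.098 0 0; 0 0 -0.999 0 -0.098 0 0; 0 0 -0.999 0 -0.098 0 0; 0 0 -0.999 0 -0.098 0 0; 0 0 -0.999 0 -0.098 0 0; 0 0 -0.999 0 -0.098 0 0"

```text
clock: 16.2
position: [0.4849, -0.0609, 0.1602]
eef_rot: [[-0.99, 0.142, -0.0], [0.142, 0.99, 0.0], [0.0, 0.0, -1.0]]
ft_force: [0.2, -0.2, 0.5]
gripper_width: 0.0428
```

Run:
```python
from h import *
p=[.4835,-.0612]
rows(([*p,.05],down(171.9)))
```

```text
clock 16.2 pos [ 0.4849 -0.0609  0.1602] w 0.0428 F [ 0.2 -0.2  0.5]
[ 3.000e-04 -1.000e-04 -7.000e-04  2.600e-03 -1.200e-03  2.203e-01]
```

>>> arm_command --rows "0 0 0 0.003 -0.001 0.06 0; 0 0 0 0.003 -0.001 0.12 0; 0 0 0 0.003 -0.001 0.17 0; 0 0 0 0.003 -0.001 0.2 0; 0 0 0 0.003 -0.001 0.22 0; 0 0 0 0.003 -0.001 0.22 0; 0 0 0 0.003 -0.001 0.22 1; 0 0 0 0.003 -0.001 0.22 1; 0 0 0 0.003 -0.001 0.22 1; 0 0 0 0.003 -0.001 0.22 1; 0 0 0 0.003 -0.001 0.22 1; 0 0 0 0.003 -0.001 0.22 1; 0 0 0 0.003 -0.001 0.22 1"

```text
clock: 17.5
position: [0.4839, -0.0612, 0.0509]
eef_rot: [[-0.99, 0.141, 0.001], [0.141, 0.99, 0.0], [-0.001, 0.0, -1.0]]
ft_force: [-0.2, -1.1, 0.2]
gripper_width: -0.0
```

>>> arm_command --rows "0 0 0 0 0 -0.01 1; 0 0 0 0 0 -0.02 1; 0 0 0 0 0 -0.03 1; 0 0 0 0 0 -0.04 1; 0 0 0 0 0 -0.05 1; 0 0 0 0 0 -0.065 1; 0 0 0 0 0 -0.08 1; 0 0 0 0 0 -0.1 1; 0 0 0 0 0 -0.13 1; 0 0 0 0 0 -0.16 1; 0 0 0 0 0 -0.2 1; 0 0 0 0 0 -0.24 1; 0 0 0 0 0 -0.24 1; 0 0 0 0 0 -0.24 1"

```text
clock: 18.9
position: [0.484, -0.0613, 0.1713]
eef_rot: [[-0.99, 0.141, 0.002], [0.141, 0.99, -0.0], [-0.002, 0.0, -1.0]]
ft_force: [0.0, 0.5, 0.6]
gripper_width: -0.0001
```

Run:
```python
from h import *
s=prof(); rows()
```

```text
270
0.47 38 -0.0631 [0.063  0.0756 0.0801]
0.49 43 -0.0656 [0.0646 0.0751 0.0795]
0.51 42 -0.069 [0.0627 0.0752 0.0805]
0.55 14 -0.0758 [0.0653 0.074  0.0993]
0.57 41 -0.0768 [0.0635 0.0759 0.0796]
0.59 44 -0.0795 [0.0561 0.078  0.0887]
0.61 45 -0.0819 [0.0554 0.0687 0.0906]
clock 18.9 pos [ 0.4832 -0.0611  0.1703] w -0.0000 F [-1.1  0.2  0.1]
```

The fingers closed on nothing: the actual tips must be higher than the reported TCP. I'll measure where they really are.

Run:
```python
from h import *
s=load('side'); C=cloud(s)
m=(abs(C[...,0]-.484)<.04)&(abs(C[...,1]+.061)<.05)&(C[...,2]>.11)&(C[...,2]<.4)
P=C[m]; print(len(P))
for a in np.arange(.12,.3,.01):
    k=(P[:,2]>a)&(P[:,2]<=a+.01)
    if k.sum(): print(a.round(3),k.sum(),'x',P[k,0].min().round(3),P[k,0].max().round(3),'y',P[k,1].min().round(3),P[k,1].max().round(3))
u=proj(s,[.484,-.061,.17]); x,y=int(u[0]),int(u[1]); print(u)
cv2.imwrite('pics/k.png',cv2.resize(s['image'][y-60:y+60,x-60:x+90,::-1],None,fx=5,fy=5,interpolation=cv2.INTER_CUBIC))
```

```text
1409
0.19 1 x 0.486 0.486 y -0.066 -0.066
0.2 16 x 0.473 0.496 y -0.074 -0.056
0.21 29 x 0.473 0.496 y -0.076 -0.055
0.22 30 x 0.473 0.49 y -0.076 -0.055
0.23 2 x 0.474 0.487 y -0.076 -0.065
0.24 17 x 0.469 0.49 y -0.093 -0.05
0.25 20 x 0.468 0.491 y -0.101 -0.063
0.26 41 x 0.466 0.499 y -0.11 -0.044
0.27 33 x 0.466 0.499 y -0.11 -0.046
0.28 31 x 0.466 0.489 y -0.108 -0.047
0.29 58 x 0.463 0.501 y -0.111 -0.049
[309.59832925 219.20231568]
```

View pics/k.png

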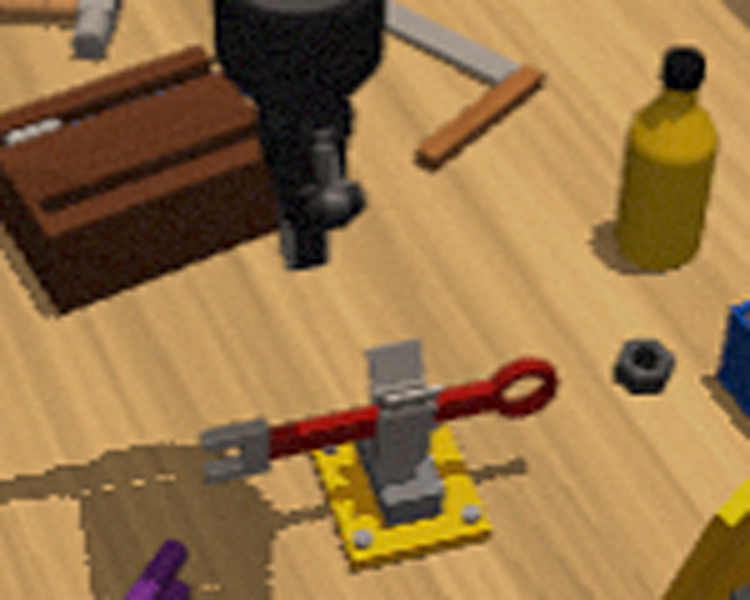

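The closed tips really lie at z ≈ 0.197 against a reported 0.170, so the true tip is about 26 mm behind the reported TCP. I'll account for that and re-grasp with the grasp point at 69 mm, which is reported z = 0.024.

>>> arm_command --rows "0 0 0 0 0 0 0; 0 0 0 0 0 0 0; 0 0 0 0 0 0 0; 0 0 0 0 0 0.08 0; 0 0 0 0 0 0.15 0; 0 0 0 0 0 0.21 0; 0 0 0 0 0 0.26 0; 0 0 0 0 0 0.28 0; 0 0 0 0 0 0.292 0; 0 0 0 0 0 0.292 0; 0 0 0 0 0 0.292 0; 0 0 0 0 0 0.292 1; 0 0 0 0 0 0.292 1; 0 0 0 0 0 0.292 1; 0 0 0 0 0 0.292 1; 0 0 0 0 0 0.292 1; 0 0 0 0 0 0.292 1; 0 0 0 0 0 0.292 1"

```text
clock: 20.75
position: [0.4848, -0.0615, 0.0257]
eef_rot: [[-0.99, 0.141, 0.003], [0.141, 0.99, -0.0], [-0.003, 0.0, -1.0]]
ft_force: [-1.5, -0.8, 5.7]
gripper_width: 0.0086
```

>>> arm_command --rows "0 0 0 0 0 -0.01 1; 0 0 0 0 0 -0.02 1; 0 0 0 0 0 -0.03 1; 0 0 0 0 0 -0.04 1; 0 0 0 0 0 -0.05 1; 0 0 0 0 0 -0.065 1; 0 0 0 0 0 -0.08 1; 0 0 0 0 0 -0.1 1; 0 0 0 0 0 -0.14 1; 0 0 0 0 0 -0.19 1; 0 0 0 0 0 -0.24 1; 0 0 0 0 0 -0.28 1; 0 0 0 0 0 -0.28 1; 0 0 0 0 0 -0.28 1; 0 0 0 0 0 -0.28 1"

```text
clock: 22.25
position: [0.4825, -0.061, 0.1636]
eef_rot: [[-0.99, 0.141, -0.001], [0.141, 0.99, 0.001], [0.001, 0.001, -1.0]]
ft_force: [0.1, 0.1, -2.1]
gripper_width: 0.009
```

Run:
```python
from h import *
s=prof(lo=(.38,-.2,.12),hi=(.68,.1,.35)); rows()
P=redpts(s,[.38,-.2,.12],[.68,.1,.35])
d=np.array([.990,-.141,0]); t=P@d; print(t.min(),t.max(), P[t.argmin()],P[t.argmax()])
from bench import env; print(env.state()['qpos'].round(2))
```

```text
335
0.47 30 -0.0616 [0.1997 0.2135 0.2169]
0.49 9 -0.1088 [0.2028 0.2559 0.2771]
0.51 37 -0.0688 [0.1997 0.2077 0.2162]
0.53 53 -0.0711 [0.2009 0.2116 0.2169]
0.55 53 -0.0742 [0.2009 0.2124 0.2165]
0.57 54 -0.0773 [0.1998 0.2122 0.2159]
0.59 50 -0.0794 [0.1906 0.2151 0.2268]
0.61 49 -0.0821 [0.191  0.2063 0.2274]
clock 22.3 pos [ 0.4824 -0.0609  0.1633] w 0.0087 F [-0.2  0.  -2.9]
0.4658532437830625 0.6243532188916467 [ 0.46155037 -0.06325089  0.21296025] [ 0.61888338 -0.08268564  0.20875647]
[-0.22  0.09  1.99  0.    1.07 -1.65]
```

Held level with the ring centre 119 mm ahead of the grip. Next is the pre-hang pose: shank 50° up, tilted with the board.

```bash
cat >> h.py <<'E'
n=np.array([.0378,.9659,.2563]); n/=np.linalg.norm(n); e1=np.array([n[1],-n[0],0]); e1/=np.linalg.norm(e1); e3=np.cross(e1,n)
O=np.array([.6122,-.274,.262]); rt=np.array([-.119,0,-.044])
def hang(th,y,z,x=0.):
    a=np.radians(th); sx=np.cos(a)*e1+np.sin(a)*e3; T=np.c_[-sx,n,np.cross(-sx,n)]
    return O+x*e1+y*n+z*e3-T@rt, T
E
python3 - <<'E'
from h import *
for th in (30,50): print(hang(th,.075,-.002)[0]); rows(hang(th,.085,-.002))
E
```

```text
[ 0.53503811 -0.17288252  0.18494341]
clock 22.3 pos [ 0.4824 -0.0609  0.1633] w 0.0087 F [-0.2  0.  -2.9]
[-0.1776 -0.324  -0.0204 -0.1338 -0.1875 -0.0488]
[ 0.57349894 -0.16878683  0.16383593]
clock 22.3 pos [ 0.4824 -0.0609  0.1633] w 0.0087 F [-0.2  0.  -2.9]
[-0.1821 -0.5447  0.011  -0.2088 -0.1686 -0.0067]
```

>>> arm_command --rows "-0.02 -0.05 0 -0.02 -0.02 -0.04 1; -0.05 -0.14 0 -0.05 -0.05 -0.04 1; -0.08 -0.23 0.001 -0.08 -0.08 -0.04 1; -0.11 -0.32 0.003 -0.12 -0.11 -0.03 1; -0.14 -0.41 0.006 -0.16 -0.14 -0.02 1; -0.17 -0.5 0.009 -0.19 -0.16 -0.01 1; -0.182 -0.545 0.011 -0.209 -0.169 -0.007 1; -0.182 -0.545 0.011 -0.209 -0.169 -0.007 1; -0.182 -0.545 0.011 -0.209 -0.169 -0.007 1; -0.182 -0.545 0.011 -0.209 -0.169 -0.007 1; -0.182 -0.545 0.011 -0.209 -0.169 -0.007 1; -0.182 -0.545 0.011 -0.209 -0.169 -0.007 1"

```text
clock: 23.5
position: [0.5804, -0.1479, 0.2091]
eef_rot: [[-0.682, 0.076, 0.727], [0.239, 0.963, 0.124], [-0.691, 0.258, -0.675]]
ft_force: [0.1, -0.1, -1.8]
gripper_width: 0.0089
```

```bash
cat >> h.py <<'E'
def see():
    for nm in ('side','top'):
        s=snap(nm); P=redpts(s,[.42,-.36,.1],[.72,-.05,.4])
        if nm=='side' or 1:
            Q=np.c_[(P-O)@e1,(P-O)@n,(P-O)@e3]
            far=np.hypot(Q[:,0],Q[:,2])<.035
            print(nm,len(P),far.sum(),'ring x',np.percentile(Q[far,0],[0,3,97,100]).round(4) if far.any() else '','y',np.median(Q[far,1]).round(4) if far.any() else '','z',np.percentile(Q[far,2],[0,3,97,100]).round(4) if far.any() else '')
    from bench import env
    print(np.array(env.state()['qpos']).round(2))
E
python3 - <<'E'
from h import *
see(); rows(hang(50,.085,-.002))
s=load('side'); P=redpts(s,[.42,-.36,.1],[.72,-.05,.4]); Q=np.c_[(P-O)@e1,(P-O)@n,(P-O)@e3]
k=np.hypot(Q[:,0],Q[:,2])>.04; print('shank dir',np.degrees(np.arctan2(*np.polyfit(Q[k,0],Q[k,2],1)[:1],1)),k.sum(), 'y slope',np.polyfit(Q[:,2],Q[:,1],1), np.median(Q[k],0))
E
```

```text
side 381 168 ring x [-0.0333 -0.0321  0.0225  0.0271] y 0.1031 z [-0.0182 -0.0124  0.0286  0.0339]
top 444 198 ring x [-0.0337 -0.0315  0.023   0.0274] y 0.1099 z [-0.0195 -0.0123  0.0271  0.0339]
[-0.64 -0.03  2.26  1.19  0.61 -2.94]
clock 23.6 pos [ 0.5805 -0.148   0.2094] w 0.0088 F [ 0.5 -0.  -2.5]
[-0.0172 -0.0411 -0.0173  0.0631 -0.0447  0.0457]
shank dir 47.16175475502356 182 y slope [-0.03114643  0.10448219] [-0.04049144  0.10418216 -0.01534068]
```

J6 hit its limit at -2.94, so I'll use a shallower 30° shank angle; the spanner will swing down on release.

Run:
```python
from h import *
rows(hang(30,.085,-.002))
```

```text
clock 23.6 pos [ 0.5805 -0.148   0.2094] w 0.0088 F [ 0.5 -0.  -2.5]
[-0.014   0.1811 -0.0201  0.0844 -0.0475 -0.0398]
```

>>> arm_command --rows "-0.014 0.181 -0.02 0.084 -0.048 -0.04 1; -0.014 0.181 -0.02 0.084 -0.048 -0.04 1; -0.014 0.181 -0.02 0.084 -0.048 -0.04 1; -0.014 0.181 -0.02 0.084 -0.048 -0.04 1; -0.014 0.181 -0.02 0.084 -0.048 -0.04 1; -0.014 0.181 -0.02 0.084 -0.048 -0.04 1; -0.014 0.181 -0.02 0.084 -0.048 -0.04 1"

```text
clock: 24.3
position: [0.5347, -0.163, 0.1872]
eef_rot: [[-0.86, 0.039, 0.508], [0.163, 0.965, 0.203], [-0.483, 0.258, -0.837]]
ft_force: [-0.7, -0.5, -1.9]
gripper_width: 0.0089
```

Run:
```python
from h import *
see(); rows(hang(30,.085,-.002),hang(30,.012,-.002))
```

```text
side 379 181 ring x [-0.032  -0.0297  0.0147  0.0188] y 0.0828 z [-0.0238 -0.0191  0.0169  0.0179]
top 451 217 ring x [-0.0324 -0.0299  0.0144  0.016 ] y 0.0883 z [-0.0256 -0.0194  0.0169  0.0186]
[-0.68  0.01  2.14  0.71  0.82 -2.59]
clock 24.4 pos [ 0.535  -0.1633  0.1875] w 0.0089 F [ 0.4  0.4 -2.6]
[ 0.0002  0.0003 -0.0008 -0.0006  0.0001  0.0005]
[ 0.0002  0.0003 -0.0008 -0.0008 -0.1459  0.0004]
```

>>> arm_command --rows "0 0 0 -0.005 -0.03 -0.003 1; 0 0 0 -0.005 -0.06 -0.003 1; 0 0 0 -0.005 -0.06 -0.003 1; 0 0 0 -0.005 -0.06 -0.003 1; 0 0 0 -0.005 -0.06 -0.003 1"

```text
clock: 24.9
position: [0.5354, -0.1935, 0.1824]
eef_rot: [[-0.86, 0.039, 0.509], [0.164, 0.966, 0.202], [-0.483, 0.257, -0.837]]
ft_force: [0.5, -0.1, -2.3]
gripper_width: 0.0088
```

Run:
```python
from h import *
see(); rows(hang(30,.012,-.002,.003))
s=load('top'); C=cloud(s); 
# peg visible in top: grey points near axis
h=cv2.cvtColor(s['image'],cv2.COLOR_RGB2HSV); Q=np.stack([(C-O)@e1,(C-O)@n,(C-O)@e3],-1)
m=(abs(Q[...,0])<.015)&(abs(Q[...,2])<.02)&(Q[...,1]>-.02)&(Q[...,1]<.045)&(h[...,1]<80)
P=Q[m]; print('peg',len(P),np.median(P,0) if len(P) else '',P.min(0),P.max(0))
```

```text
side 394 193 ring x [-0.0334 -0.0306  0.0168  0.0197] y 0.0523 z [-0.0247 -0.0164  0.0203  0.0229]
top 459 221 ring x [-0.033  -0.0305  0.0163  0.0184] y 0.0583 z [-0.0217 -0.0175  0.0197  0.021 ]
[-0.73  0.06  2.11  0.72  0.84 -2.65]
clock 25.0 pos [ 0.5355 -0.1932  0.1826] w 0.0085 F [-0.8 -0.7 -2. ]
[ 0.0002  0.0005 -0.0007 -0.0001 -0.0856  0.0068]
peg 121 [-0.00057426  0.0100348   0.00363223] [-0.00479302 -0.01972144 -0.00159493] [0.0052735  0.03981378 0.00757256]
```

The peg axis and ring centre agree within about 2 mm, so I'm threading it on.

>>> arm_command --rows "0 0 0 0 -0.02 0 1; 0 0 0 0 -0.04 0 1; 0 0 0 0 -0.06 0 1; 0 0 0 0 -0.08 0 1; 0 0 0 0 -0.086 0 1; 0 0 0 0 -0.086 0 1; 0 0 0 0 -0.086 0 1"

```text
clock: 25.7
position: [0.5339, -0.2349, 0.1715]
eef_rot: [[-0.86, 0.039, 0.509], [0.163, 0.966, 0.202], [-0.484, 0.257, -0.837]]
ft_force: [-0.1, 0.5, -1.8]
gripper_width: 0.009
```

Run:
```python
from h import *
see(); rows(hang(30,.012,-.008,.003))
```

```text
side 400 188 ring x [-0.0328 -0.0313  0.0159  0.0197] y 0.0096 z [-0.021  -0.014   0.0202  0.0214]
top 425 194 ring x [-0.0341 -0.0309  0.0159  0.0177] y 0.0156 z [-0.0229 -0.018   0.0193  0.022 ]
[-0.8   0.12  2.06  0.73  0.86 -2.72]
clock 25.8 pos [ 0.534  -0.2347  0.1717] w 0.0087 F [-0.3  0.4 -1.9]
[ 0.0002  0.0005 -0.0005  0.0062  0.0002  0.0172]
```

>>> arm_command --rows "0 0 0 0.002 0 0.006 1; 0 0 0 0.004 0 0.011 1; 0 0 0 0.006 0 0.016 1; 0 0 0 0.006 0 0.016 1; 0 0 0 0.006 0 0.016 1"

```text
clock: 26.3
position: [0.5356, -0.2328, 0.1636]
eef_rot: [[-0.86, 0.038, 0.509], [0.163, 0.966, 0.202], [-0.484, 0.257, -0.837]]
ft_force: [-0.7, -0.1, -1.3]
gripper_width: 0.0086
```

Run:
```python
from h import *
see(); rows()
```

```text
side 382 175 ring x [-0.0306 -0.0279  0.0179  0.021 ] y 0.0099 z [-0.0257 -0.0222  0.0127  0.0146]
top 420 186 ring x [-0.0306 -0.0278  0.0182  0.0205] y 0.0156 z [-0.0288 -0.0228  0.012   0.0137]
[-0.79  0.13  2.07  0.74  0.84 -2.73]
clock 26.4 pos [ 0.5356 -0.2328  0.1637] w 0.0088 F [-0.9  0.1 -1.9]
```

>>> arm_command --rows "0 0 0 0 0 0 0.2; 0 0 0 0 0 0 0.2; 0 0 0 0 0 0 0.2; 0 0 0 0 0 0 0.2; 0 0 0 0 0 0 0.2; 0 0 0 0 0 0 0.2; 0 0 0 0 0 -0.03 0.2; 0 0 0 0 0 -0.08 0.2; 0 0 0 0 0 -0.15 0.2; 0 0 0 0 0 -0.22 0.2; 0 0 0 0 0 -0.28 0.2; 0 0 0 0 0 -0.3 0.2; 0 0 0 0 0 -0.3 0.2; 0 0 0 0 0 -0.3 0.2; 0 0 0 0 0 -0.3 0.2; 0 0 0 0 0 -0.3 0.2; 0 0 0 0 0 -0.3 0.2; 0 0 0 0 0 -0.3 0.2; 0 0 0 0 0 -0.3 0.2; 0 0 0 0 0 -0.3 0.2"

```text
clock: 28.4
position: [0.4592, -0.2631, 0.2889]
eef_rot: [[-0.86, 0.039, 0.509], [0.163, 0.966, 0.202], [-0.484, 0.257, -0.837]]
ft_force: [0.2, -0.2, 0.1]
gripper_width: 0.0341
```

>>> arm_command --rows "0 0 0 0 0 0 0.2; 0 0 0 0 0 0 0.2; 0 0 0 0 0 0 0.2; 0 0 0 0 0 0 0.2; 0 0 0 0 0 0 0.2; 0 0 0 0 0 0 0.2; 0 0 0 0 0 0 0.2; 0 0 0 0 0 0 0.2; 0 0 0 0 0 0 0.2; 0 0 0 0 0 0 0.2; 0 0 0 0 0 0 0.2; 0 0 0 0 0 0 0.2; 0 0 0 0 0 0 0.2; 0 0 0 0 0 0 0.2; 0 0 0 0 0 0 0.2; 0 0 0 0 0 0 0.2; 0 0 0 0 0 0 0.2; 0 0 0 0 0 0 0.2; 0 0 0 0 0 0 0.2; 0 0 0 0 0 0 0.2"

```text
clock: 30.4
position: [0.4591, -0.2632, 0.289]
eef_rot: [[-0.86, 0.039, 0.509], [0.163, 0.966, 0.202], [-0.484, 0.257, -0.837]]
ft_force: [-0.0, -0.5, -0.1]
gripper_width: 0.0341
```

Run:
```python
from h import *
rows()
s=snap('top'); P=redpts(s,[.5,-.36,.03],[.75,-.15,.4]); Q=np.c_[(P-O)@e1,(P-O)@n,(P-O)@e3]; print(len(Q))
for a in np.arange(-.2,.04,.02):
    k=(Q[:,2]>a)&(Q[:,2]<=a+.02)
    if k.sum()>2: print(round(a+.01,3),k.sum(),np.percentile(Q[k,0],[0,50,100]).round(4),np.median(Q[k,1]).round(4),'z',Q[k,2].max().round(4))
import time
s2=snap('top'); P2=redpts(s2,[.5,-.36,.03],[.75,-.15,.4]); print('means',P.mean(0),P2.mean(0))
im=s['image'][:,:,::-1]; cv2.imwrite('pics/l.png',cv2.resize(im[80:260,180:500],None,fx=2.4,fy=2.4))
a=cv2.cvtColor(s['image'],cv2.COLOR_RGB2HSV); b=np.where((abs(a[...,0].astype(int)-108)<12)&(a[...,1]>130)&(a[...,2]>50))
k=(b[1]>205)&(b[1]<225)&(b[0]>160)&(b[0]<225); print('blue px',k.sum(),b[1][k].mean(),b[0][k].min(),b[0][k].max())
```

```text
clock 30.4 pos [ 0.4591 -0.2632  0.289 ] w 0.0341 F [-0.  -0.5 -0.1]
301
-0.15 11 [-0.0157 -0.0112 -0.0041] -0.0125 z -0.14
-0.13 25 [-0.0176 -0.0101 -0.0004] -0.0108 z -0.1214
-0.11 27 [-0.0171 -0.0094 -0.0006] -0.0093 z -0.1003
-0.09 27 [-0.016  -0.0083 -0.0001] -0.0074 z -0.0804
-0.07 29 [-0.0146 -0.0061  0.0015] -0.0058 z -0.0607
-0.05 32 [-0.0134 -0.0045  0.0031] -0.0042 z -0.0407
-0.03 43 [-0.0125 -0.0045  0.0031] -0.0029 z -0.0201
-0.01 33 [-0.0196 -0.0092  0.0158] -0.0016 z -0.0
0.01 74 [-0.0197 -0.0047  0.0161] -0.0016 z 0.0135
means [ 0.60675755 -0.26611899  0.21295222] [ 0.60658807 -0.26603861  0.21245154]
blue px 193 214.88082901554404 170 224
```

The spanner hangs jaw down along the board and at rest. One numeric check of blue, nut, bottle and square against the first picture, then I hand in.

Run:
```python
from h import *
a=cv2.imread('pics/top0.png').astype(int); b=load('top')['image'][:,:,::-1].astype(int)
for nm,(x0,x1,y0,y1) in dict(blue=(205,226,162,250),nut=(320,340,122,142),oil=(278,310,80,122),square=(175,255,103,153)).items():
    d=abs(a-b)[y0:y1,x0:x1].max(2); print(nm,'changed px frac',(d>40).mean().round(3))
from bench import order; print(order.close_job())
```

```text
blue changed px frac 0.0
nut changed px frac 0.0
oil changed px frac 0.0
square changed px frac 0.0
the job is handed in; nothing more can be done
None
```

The red spanner is hanging by its ring on the peg, jaw end down against the board, and the job was handed in at about 30 s of the 61 s allowed.

**What I did:**
- I lifted the spanner out of the block by its ring and brought it to the clip. Pressing by the ring only tilted the shank, so I let go and pressed it home with both open fingertips on either side of the clip.
- Contact reached about 27 N with no further travel. The shank then measured level, with its top about 78 mm above the table, which matches the seated height.
- I then took the spanner near its jaw end (about x = -39 mm in its own frame), lifted it out of the clip, threaded the ring onto the peg with the shank at 30°, and released it.

**Last checks:** depth readings put the ring centre about 7 mm below the peg axis and 2 mm to the side. The shank was parallel to the board to within about 4°, its average position moved under 1 mm between two pictures, and the measured wrist force was near zero. The picture areas around the blue spanner, nut, oil bottle and try square had not changed from the first picture.

**What went wrong or disagreed:**
- The real fingertips lie about 26 mm behind the reported TCP. One grasp closed on nothing before I found this and corrected for it.
- The first hanging pose, at 50°, ran into the last joint's limit, so I used 30°.
- I could not view a final picture because the 12-picture limit was used up. The end state was checked by numbers only.

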